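Line up the soap bars from pale to dark

ROBOT

A 7-joint arm with a two-finger parallel gripper is mounted at the origin on the work surface. World frame = base frame: x ahead of the robot, y to its left, z up, the work surface at z = 0. Lengths are in m, angles in rad, forces in N, time in s.
With the tool pointing down it reaches from about 0.35 to 0.9 m from the base axis. Payload 8.1 kg.
Tool frame: the origin (TCP) lies between the finger pads; the fingertips stand 22 mm ahead of it and the grasp point (between the pads) lies 3 mm ahead of it (arm.tip_reach is the distance from the TCP to the fingertips, in m); z points along the fingers, y is the line along which they close (so a half turn about z gives the same grasp; the last joint's range is limited). The gripper opens to 92 mm and grips with 3 to 60 N. Pads are 19 mm wide; open, the fingers measure 130 mm over their backs; the gripper's body (75 mm by 190 mm) begins 47 mm behind the grasp point.
Start: joints at [-1.32, 0.434, 0.025, 1.573, -0.012, 1.134, -0.075], TCP at [0.217, 0.586, 0.249] pointing down, gripper open.
Joint ranges: [-2.62, 2.62], [-0.44, 2.09], [-1.27, 1.32], [0.08, 2.57], [-1.32, 4.46], [0.12, 2], [-2.74, 2.74]. Speed limits (rad/s): [2.22, 2.22, 3.01, 3.01, 3.14, 3.14, 3.14].

INTERFACE

Orientations are given as a rotation vector (axis times angle).
In Python, from cell import telemetry, vision, job, arm gives the robot as it stands. The module is installed in compiled form; this text tells all that it offers.
- The arm moves only by the shell command python3 -m creep 'ROWS' [FORCE]. ROWS is text: rows parted by semicolons, each of 7 numbers parted by spaces: the finger opening in cm, from 0 to 9.18, then the shift along the tool's x, y, z in cm, then the turn, a rotation vector about the tool's x, y, z in degrees. A call has 1 to 5 rows; each row is the pose to reach, as a shift and turn from the pose commanded when the call began, along the tool's axes at that moment; what a row does not reach only later rows make up. A row lasts 1/8 s, in which the tool goes at most 62.5 mm and 10.7 degrees, less where a joint would pass 70% of its speed; a pose out of reach is approached as far as the arm can. A call with a gripper value outside its range is refused whole. The fingers move at their own pace and stop on an object; FORCE is the grip in N (left out, the last holds). Time passes only in rows, so rows that repeat a pose let the fingers close. It gives the time, the measured TCP pose, the force, the opening and the grip force at its end, in the units of the state.
- telemetry.observe(): the state, without advancing time (a new reading comes with each control period).
- vision.get_image(name): name is "side" or "top"; returns the picture (400x640x3 uint8, red, green, blue); there is no depth.
- vision.camera_info(name): a dict with "fov_y" (degrees; the focal length in pixels is half the picture's height over the tangent of half this angle, whatever the lens; pixels are square), "cx", "cy" (the principal point, pixels), "extrinsics" (4x4, takes a point from camera to world coordinates). Camera axes: x right, y down, z forward; pixel columns grow to the right and rows downward; lengths in m; the calibration is good to about 2 mm. A picture is of the moment at which its call begins. camera_info takes no time and is no camera call.
- job.sign_off(): hands the job in; it is judged then, once.
The state is a dict: "clock": time; "joints": joint angles; "dq": joint speeds; "joint_efforts": joint torques, N m; "position": TCP position; "ee_rot": TCP orientation; "force": force on the tool from outside, world axes, zero at the start; "ft_torque": the same for the moment, N m; "width": opening from 0.0 (shut) to 1.0 (fully open); "gripper_force": force on a finger pad.
Only numpy, scipy, OpenCV 4.12 (cv2) and the standard library are available. Lean on these libraries where they do the work, as an engineer would, in place of code of your own. Each camera call takes 0.05 s, during which the arm holds its last target. There are 200 camera calls.

TASK

Make up the shade row for the batch check: lay the four loose soap bars on the four slatted rests in order of shade, the palest on the blue rest and each next rest along the row one shade darker, up to the darkest at the far end. Each bar lies flat, flecked face up, centred on its rest and lengthwise along it, and is let go. Leave the bottle and the stamp standing where they are.

Things in the scene. Friction and masses are not known exactly. Their poses are not given: they have to be found in the camera images.
- soap_cream: loose crinkle-cut soap bar, cream white, the palest of four with a few green herb flecks on its flat top; 76 long (its x axis) x 46 wide (y) x 30 mm high, about 110 g. Starts flat and flecked face up on the table. Origin: centre of its underside, z up.
- soap_honey: loose crinkle-cut soap bar, honey orange-tan, the second palest of four with a few green herb flecks on its flat top; 76 long (its x axis) x 46 wide (y) x 30 mm high, about 110 g. Starts flat and flecked face up on the table. Origin: centre of its underside, z up.
- soap_cinnamon: loose crinkle-cut soap bar, reddish cinnamon brown, the second darkest of four with a few green herb flecks on its flat top; 76 long (its x axis) x 46 wide (y) x 30 mm high, about 110 g. Starts flat and flecked face up on the table. Origin: centre of its underside, z up.
- soap_cocoa: loose crinkle-cut soap bar, almost black cocoa brown, the darkest of four with a few green herb flecks on its flat top; 76 long (its x axis) x 46 wide (y) x 30 mm high, about 110 g. Starts flat and flecked face up on the table. Origin: centre of its underside, z up.
- rest_blue: slatted soap rest, fixed, painted blue, always at one end of the row (left or right, it varies): the pale end. Flat top 96 (its x axis) x 60 mm (y); origin: centre of its underside, z up; top 16 mm above it. The four rests stand on a fixed white 6 mm board, in a straight row along their y axes, 105 mm centre to centre.
- rest_p: slatted soap rest, fixed, natural pale wood, an inner rest of the row; either inner one may be next to the blue rest. Flat top 96 (its x axis) x 60 mm (y); origin: centre of its underside, z up; top 16 mm above it. The four rests stand on a fixed white 6 mm board, in a straight row along their y axes, 105 mm centre to centre.
- rest_q: slatted soap rest, fixed, natural pale wood, an inner rest of the row; either inner one may be next to the blue rest. Flat top 96 (its x axis) x 60 mm (y); origin: centre of its underside, z up; top 16 mm above it. The four rests stand on a fixed white 6 mm board, in a straight row along their y axes, 105 mm centre to centre.
- rest_end: slatted soap rest, fixed, natural pale wood, at the other end of the row, away from the blue one. Flat top 96 (its x axis) x 60 mm (y); origin: centre of its underside, z up; top 16 mm above it. The four rests stand on a fixed white 6 mm board, in a straight row along their y axes, 105 mm centre to centre.
- bottle: bystander: loose amber fragrance bottle with black cap, 44 mm across, 100 mm high, standing; origin at the centre of its underside
- stamp: bystander: loose turned dark-wood hand stamp, 44 mm across its foot, 72 mm high, standing; origin at the centre of its underside
Not all that is in view belongs to the job. Several things have the shape of the soap_cinnamon; the one meant has the colours described above.

How it is judged:
At the end, for the whole second after the job is handed in: Palest bar on the blue rest, then honey, cinnamon and, on the far end rest, cocoa: each flat, flecked face up, within 12 mm of its rest's centre and 0.2 rad of lengthwise, resting on the slats, released and at rest; bottle and stamp upright and within 30 mm of where they stood (horizontal distance between soap_cream and rest_blue below 0.012 m and angle between the x axis of soap_cream and the x axis of rest_blue, either way round below 0.2 rad and z of soap_cream in the frame of rest_blue between 0.011 and 0.021 m and horizontal distance between soap_cocoa and rest_end below 0.012 m and angle between the x axis of soap_cocoa and the x axis of rest_end, either way round below 0.2 rad and z of soap_cocoa in the frame of rest_end between 0.011 and 0.021 m and ((horizontal distance between rest_p and rest_blue below 0.15 m and horizontal distance between soap_honey and rest_p below 0.012 m and angle between the x axis of soap_honey and the x axis of rest_p, either way round below 0.2 rad and z of soap_honey in the frame of rest_p between 0.011 and 0.021 m and horizontal distance between soap_cinnamon and rest_q below 0.012 m and angle between the x axis of soap_cinnamon and the x axis of rest_q, either way round below 0.2 rad and z of soap_cinnamon in the frame of rest_q between 0.011 and 0.021 m) or (horizontal distance between rest_q and rest_blue below 0.15 m and horizontal distance between soap_honey and rest_q below 0.012 m and angle between the x axis of soap_honey and the x axis of rest_q, either way round below 0.2 rad and z of soap_honey in the frame of rest_q between 0.011 and 0.021 m and horizontal distance between soap_cinnamon and rest_p below 0.012 m and angle between the x axis of soap_cinnamon and the x axis of rest_p, either way round below 0.2 rad and z of soap_cinnamon in the frame of rest_p between 0.011 and 0.021 m)) and angle between each of soap_cream, soap_honey, soap_cinnamon, soap_cocoa, bottle, stamp's own z axis and vertical below 0.1 rad and linear speed of each of soap_cream, soap_honey, soap_cinnamon, soap_cocoa below 0.02 m/s and angular speed of each of soap_cream, soap_honey, soap_cinnamon, soap_cocoa below 0.2 rad/s and contact force between each of soap_cream, soap_honey, soap_cinnamon, soap_cocoa and the fingers below 0.05 N and distance of each of bottle, stamp from where it was at the start of the episode below 0.03 m); the robot touches nothing.
It fails at once if the bottle or the stamp is pushed more than 30 mm or knocked over (distance of any of bottle, stamp from where it was at the start of the episode above 0.03 m or angle between any of bottle, stamp's own z axis and vertical above 0.5 rad).
It also fails if it takes over 85 s, if anything falls off the work surface, if the arm or the gripper's body presses on something with over 40 N, if the wrist force passes 120 N, or if a joint passes its speed limit or range.

## Working session

There is one attempt and no reset: what is moved stays moved. The work goes in short steps, Python scripts to look and compute and a shell command to move; the robot and the scene stay as the last step left them, time stands still between calls to the robot, and variables do not carry over. Pictures are saved under pics/ and viewed, at most 14 in all, crops included, and the job is handed in when it is done.

```bash
mkdir -p pics
cat > h.py <<'E'
import numpy as np,cv2
from scipy.spatial.transform import Rotation as R
from cell import telemetry,vision,job,arm
def K(n):
    c=vision.camera_info(n);f=200/np.tan(np.radians(c['fov_y'])/2)
    return f,c['cx'],c['cy'],np.array(c['extrinsics'])
def ray(n,u,v,z):
    f,cx,cy,T=K(n);d=T[:3,:3]@np.array([(u-cx)/f,(v-cy)/f,1]);o=T[:3,3]
    return o+d*(z-o[2])/d[2]
def proj(n,p):
    f,cx,cy,T=K(n);q=T[:3,:3].T@(np.array(p)-T[:3,3]);return f*q[0]/q[2]+cx,f*q[1]/q[2]+cy
E
python3 - <<'E'
from h import *
for n in('top','side'):
    i=vision.get_image(n);cv2.imwrite(f'pics/{n}0.png',i[:,:,::-1]);print(n,vision.camera_info(n))
s=telemetry.observe();print(s['position'],s['ee_rot'],R.from_rotvec(s['ee_rot']).as_matrix().round(3),s['width'],s['clock'],arm.tip_reach)
E
```

```text
top {'fov_y': 50.67008932891213, 'cx': 321.47405790747314, 'cy': 203.6664183389076, 'extrinsics': array([[-0.00783838, -0.98907503,  0.14720441,  0.35032759],
       [-0.99962378,  0.00388092, -0.02715212,  0.01435   ],
       [ 0.0262842 , -0.14736186, -0.98873334,  1.08816635],
       [ 0.        ,  0.        ,  0.        ,  1.        ]])}
side {'fov_y': 53.30141947792421, 'cx': 314.87952936116756, 'cy': 202.7420115213469, 'extrinsics': array([[ 0.91212234, -0.24966327,  0.32511702,  0.22350992],
       [-0.40991041, -0.55067265,  0.72714035, -0.69260437],
       [-0.00250719, -0.79650981, -0.60462041,  0.59453971],
       [ 0.        ,  0.        ,  0.        ,  1.        ]])}
[0.21645876 0.58587196 0.2480153 ] [-5.53026072e-01 -3.09242409e+00  2.21385223e-03] [[-0.938  0.347 -0.   ]
 [ 0.347  0.938 -0.001]
 [-0.    -0.001 -1.   ]] 1.0002237797783355 0.1 0.022
```

View pics/top0.png

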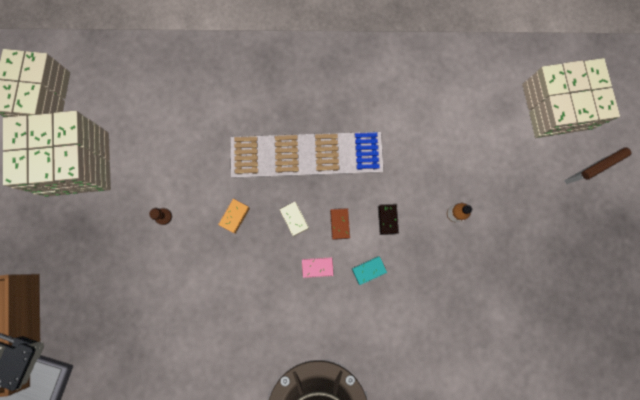

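View pics/side0.png

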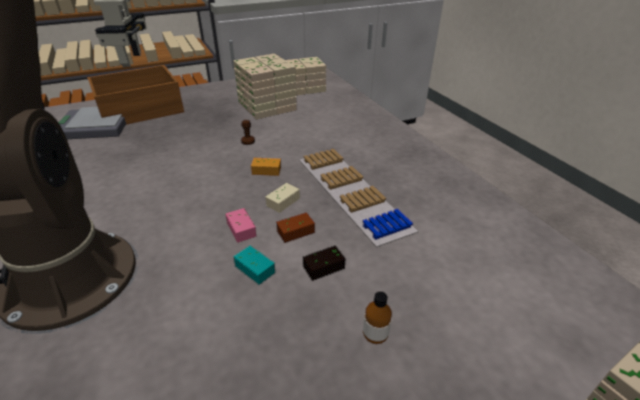

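The top view shows the blue rest at the right end (367,151) and the wood rests at about 327, 287 and 246. The bars are honey (234,216), cream (293,218), cinnamon (340,223) and cocoa (388,219). The pink and teal bars are decoys, the stamp is at (160,215) and the bottle at (460,212).

```bash
cat >> h.py <<'E'
SEED={'cream':(293,222),'honey':(234,216),'cinnamon':(340,223),'cocoa':(388,219)}
def poly(n,cnt,z):
    return np.array([ray(n,u,v,z)[:2] for u,v in cnt.reshape(-1,2)],np.float32)
def rect(n,m,z,off=0):
    c=max(cv2.findContours(m.astype(np.uint8),0,1)[0],key=cv2.contourArea)
    r=cv2.minAreaRect(poly(n,c,z));b=cv2.boxPoints(r)
    e=[b[1]-b[0],b[2]-b[1]];l=max(e,key=np.linalg.norm)
    return np.array(r[0]),np.degrees(np.arctan2(l[1],l[0]))%180,sorted(r[1])
def lab(i,s=4):
    return cv2.cvtColor(cv2.resize(cv2.GaussianBlur(i,(0,0),.5),None,fx=s,fy=s,interpolation=cv2.INTER_CUBIC),cv2.COLOR_RGB2LAB).astype(int)
E
cat > m.py <<'E'
from h import *
import sys
i=cv2.imread('pics/top0.png')[:,:,::-1].copy()
hsv=cv2.cvtColor(i,cv2.COLOR_RGB2HSV).astype(int);H,S,V=hsv[...,0],hsv[...,1],hsv[...,2]
M={'cream':(V>175)&(S<110),'honey':(S>140)&(V>140)&(H<25),'cinnamon':(S>140)&(H<14)&(V>60),'cocoa':V<75,
 'blue':(H>105)&(H<130)&(S>150)}
M['wood']=(S>75)&(H<25)
box={'cream':(275,198,312,240),'honey':(214,195,255,238),'cinnamon':(325,203,356,244),'cocoa':(374,199,404,240),'blue':(350,128,384,174),
'w1':(313,128,342,178),'w2':(270,128,303,178),'w3':(230,128,262,178)}
for k,(a,b,c,d) in box.items():
    m=np.zeros(H.shape,np.uint8);mm=M['wood' if k[0]=='w' else k];m[b:d,a:c]=mm[b:d,a:c]
    m=cv2.morphologyEx(m,cv2.MORPH_CLOSE,np.ones((9,9)))
    _,_,st,_=cv2.connectedComponentsWithStats(m);
    z=.022 if k in('blue','w1','w2','w3') else .015
    p,a_,s=rect('top',m,z)
    t,_,_=rect('top',m,z); mo=cv2.moments(m,True);u,v=mo['m10']/mo['m00'],mo['m01']/mo['m00']
    print(k,p.round(4),'ang',a_.round(1),'size',np.round(s,4),'px',round(u,1),round(v,1),'centroid',ray('top',u,v,z)[:2].round(4))
E
python3 m.py
```

```text
cream [0.4731 0.0563] ang 26.6 size [0.0456 0.076 ] px 293.5 218.2 centroid [0.4729 0.0565]
honey [0.4806 0.2091] ang 152.0 size [0.044  0.0735] px 233.4 215.6 centroid [0.4804 0.2093]
cinnamon [ 0.4591 -0.0612] ang 2.7 size [0.0414 0.074 ] px 339.7 223.4 centroid [ 0.459  -0.0612]
cocoa [ 0.4696 -0.1853] ang 2.8 size [0.0478 0.076 ] px 387.9 219.0 centroid [ 0.4695 -0.1853]
blue [ 0.6493 -0.134 ] ang 1.8 size [0.0551 0.0934] px 366.6 150.5 centroid [ 0.6489 -0.1339]
w1 [ 0.6457 -0.0291] ang 2.4 size [0.0557 0.0958] px 326.6 151.8 centroid [ 0.6454 -0.0292]
w2 [0.6424 0.0754] ang 2.6 size [0.0563 0.0947] px 286.2 153.2 centroid [0.6418 0.0756]
w3 [0.6386 0.1794] ang 1.3 size [0.0563 0.0943] px 245.5 154.6 centroid [0.6381 0.1804]
```

```bash
cat >> h.py <<'E'
def go(x,y,z,yaw):
    s=telemetry.observe();C=R.from_rotvec(s['ee_rot']);t=np.radians(yaw)
    ys=np.array([np.cos(t),np.sin(t),0]);zs=np.array([0,0,-1.]);T=R.from_matrix(np.c_[np.cross(ys,zs),ys,zs])
    d=C.inv().apply(np.array([x,y,z])-s['position'])*100
    print('pos',s['position'].round(4),'row',d.round(2),(C.inv()*T).as_rotvec(degrees=True).round(1),'t',round(s['clock'],2))
E
cat > go.py <<'E'
import sys
from h import *
go(*map(float,sys.argv[1:5]))
E
python3 - <<'E'
from h import *
i=cv2.imread('pics/side0.png')
for k,p in dict(cream=(.473,.0563,.03),honey=(.4806,.2091,.03),cinn=(.4591,-.0612,.03),cocoa=(.4696,-.1853,.03),blue=(.6493,-.134,.022),w3=(.6386,.1794,.022)).items():
    u,v=proj('side',p);cv2.circle(i,(int(u),int(v)),2,(0,255,0),-1)
cv2.imwrite('pics/s1.png',cv2.resize(i[130:300,220:430],None,fx=3,fy=3))
E
python3 go.py .473 .0563 .13 116.6
```

```text
pos [0.2165 0.5859 0.248 ] row [-42.42 -40.77  11.86] [ -0.1  -0.  -46.9] t 0.1
```

View pics/s1.png

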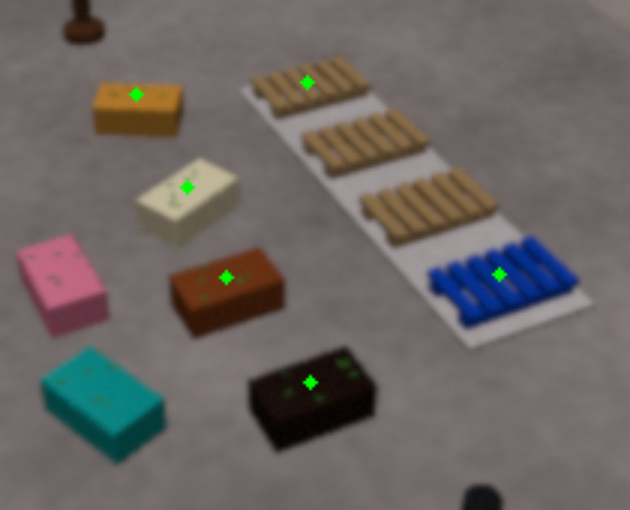

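The crop shows the projected centres (green dots) on the tops of all four bars and on both end rests, so the two cameras agree. Starting the move.

```bash
python3 -m creep '7 -42.4 -40.8 6 0 0 -46.9;7 -42.4 -40.8 6 0 0 -46.9;7 -42.4 -40.8 6 0 0 -46.9;7 -42.4 -40.8 6 0 0 -46.9;7 -42.4 -40.8 6 0 0 -46.9' 20; python3 go.py .473 .0563 .13 116.6
```

```text
clock: 0.72
position: [0.3511, 0.3081, 0.2172]
ee_rot: [-0.73, 3.055, 0.0]
force: [0.6, 0.1, 0.7]
width: 0.766
gripper_force: 0.0
pos [0.3511 0.3081 0.2172] row [  0.51 -27.97   8.72] [0.  0.  0.3] t 0.72
```

```bash
python3 -m creep '7 .5 -28 8.7 0 0 0;7 .5 -28 8.7 0 0 0;7 .5 -28 8.7 0 0 0;7 .5 -28 8.7 0 0 0;7 .5 -28 8.7 0 0 0' 20 >/dev/null; python3 -m creep '7 0 0 0 0 0 0;7 0 0 0 0 0 0'>/dev/null; python3 go.py .473 .0563 .027 116.6
```

```text
pos [0.4712 0.0579 0.1303] row [-0.09 -0.23 10.33] [ 0. -0.  0.] t 1.6
```

```bash
python3 -m creep '7 -.1 -.2 5 0 0 0;7 -.1 -.2 8.5 0 0 0;7 -.1 -.2 10.3 0 0 0;7 -.1 -.2 10.3 0 0 0;7 -.1 -.2 10.3 0 0 0'>/dev/null; python3 go.py .473 .0563 .027 116.6;  python3 -m creep '3 0 0 0 0 0 0;3 0 0 0 0 0 0;3 0 0 0 0 0 0;3 0 0 0 0 0 0;3 0 0 0 0 0 0' 20
python3 - <<'E'
from h import *
i=vision.get_image('side');cv2.imwrite('pics/s2.png',cv2.resize(i[130:300,220:430],None,fx=3,fy=3)[:,:,::-1])
E
```

```text
pos [0.4737 0.0571 0.0283] row [ 0.1  -0.04  0.13] [0.  0.1 0.1] t 2.23
clock: 2.85
position: [0.4736, 0.0562, 0.0278]
ee_rot: [-0.723, 3.057, 0.0]
force: [-1.1, 1.1, 7.0]
width: 0.5
gripper_force: 20.0
```

View pics/s2.png

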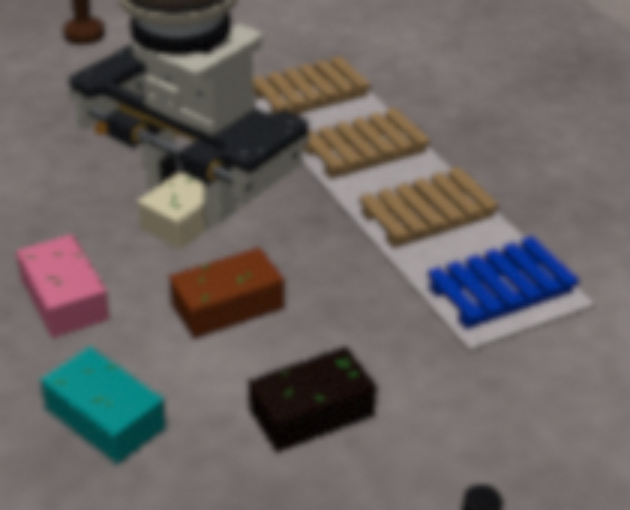

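The picture shows the cream bar gripped across its 46 mm width, and the opening reads 0.50. Lifting it over to the blue rest.

```bash
python3 -m creep '3 0 0 -5 0 0 0;3 0 0 -8 0 0 0;3 0 0 -8 0 0 0;3 0 0 -8 0 0 0'; python3 go.py .6493 -.134 .108 92
```

```text
clock: 3.4
position: [0.4728, 0.0559, 0.1068]
ee_rot: [0.723, -3.056, -0.0]
force: [-0.9, -1.1, -1.9]
width: 0.501
gripper_force: 20.0
pos [0.4728 0.0559 0.1068] row [ -7.26 -24.89  -0.13] [ 0.  -0.  24.6] t 3.4
```

```bash
python3 -m creep '3 -1.5 -5 0 0 0 5;3 -3 -10 0 0 0 10;3 -4.5 -15 0 0 0 15;3 -6 -20 0 0 0 20;3 -7.3 -24.9 -.1 0 0 24.6'>/dev/null;python3 -m creep '3 0 0 0 0 0 0;3 0 0 0 0 0 0;3 0 0 0 0 0 0'; python3 go.py .6493 -.134 .051 92
```

```text
clock: 4.4
position: [0.6493, -0.1324, 0.1075]
ee_rot: [0.058, -3.139, -0.002]
force: [0.3, -0.5, -1.0]
width: 0.5
gripper_force: 20.0
pos [ 0.6493 -0.1324  0.1075] row [-0.01 -0.17  5.65] [ 0.1 -0.1  0.1] t 4.4
```

```bash
python3 -m creep '3 0 -.1 3 0 0 0;3 0 -.1 5 0 0 0;3 0 -.1 5.65 0 0 0;3 0 -.1 5.65 0 0 0;3 0 -.1 5.65 0 0 0'; python3 go.py .6493 -.134 .050 92
```

```text
clock: 5.03
position: [0.6508, -0.135, 0.0528]
ee_rot: [-0.055, 3.14, -0.0]
force: [-0.8, 0.8, -0.2]
width: 0.501
gripper_force: 20.0
pos [ 0.6508 -0.135   0.0528] row [0.15 0.1  0.28] [-0.   0.1  0. ] t 5.03
```

```bash
python3 -m creep '3 .1 .1 .25 0 0 0;3 .1 .1 .25 0 0 0;7 .1 .1 .25 0 0 0;7 .1 .1 .25 0 0 0;7 .1 .1 .25 0 0 0'; python3 -m creep '7 0 0 -4 0 0 0;7 0 0 -8 0 0 0;7 0 0 -8 0 0 0';python3 go.py .4806 .2091 .13 62
```

```text
clock: 5.65
position: [0.6491, -0.1339, 0.0494]
ee_rot: [0.056, -3.141, -0.0]
force: [0.7, -0.7, -0.3]
width: 0.744
gripper_force: 0.0
clock: 6.02
position: [0.6513, -0.1344, 0.1329]
ee_rot: [-0.055, 3.135, -0.001]
force: [-0.5, -0.1, 0.5]
width: 0.765
gripper_force: 0.0
pos [ 0.6513 -0.1344  0.1329] row [15.85 34.93  0.16] [ 0.   0.3 30. ] t 6.03
```

```bash
python3 -m creep '7 15.8 34.9 0 0 0 30;7 15.8 34.9 0 0 0 30;7 15.8 34.9 0 0 0 30;7 15.8 34.9 0 0 0 30;7 15.8 34.9 0 0 0 30'>/dev/null;python3 go.py .4806 .2091 .13 62
python3 - <<'E'
from h import *
i=vision.get_image('side');cv2.imwrite('pics/s3.png',cv2.resize(i[130:300,220:430],None,fx=3,fy=3)[:,:,::-1])
E
```

```text
pos [0.5088 0.1477 0.1288] row [ 5.37  4.1  -0.12] [-0. -0.  0.] t 6.65
```

View pics/s3.png

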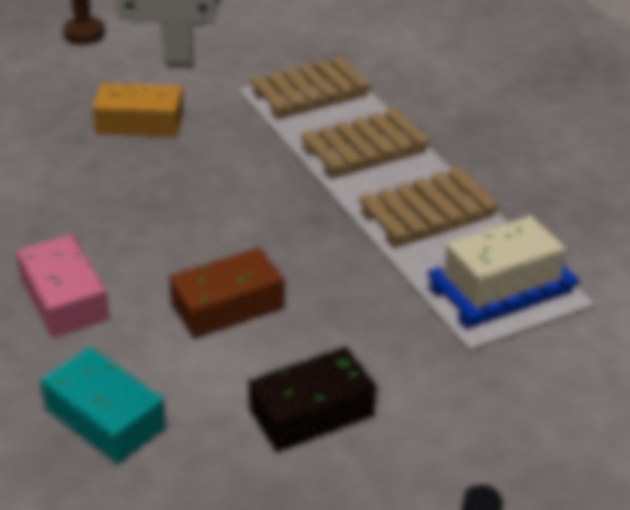

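The cream bar lies flat and centred on the blue rest. Next is honey.

```bash
python3 -m creep '7 5.3 4.1 0 0 0 0;7 5.3 4.1 0 0 0 0;7 5.3 4.1 0 0 0 0;7 5.3 4.1 0 0 0 0'>/dev/null;python3 go.py .4806 .2091 .027 62
```

```text
pos [0.4833 0.2055 0.1292] row [ 0.41  0.2  10.22] [-0.   0.  -0.1] t 7.2
```

```bash
python3 -m creep '7 .2 .1 5 0 0 0;7 .2 .1 8.5 0 0 0;7 .2 .1 10.2 0 0 0;7 .2 .1 10.2 0 0 0;7 .2 .1 10.2 0 0 0'>/dev/null; python3 go.py .4806 .2091 .027 62
```

```text
pos [0.4824 0.2089 0.0285] row [ 0.17 -0.07  0.15] [ 0.1  0.1 -0. ] t 7.83
```

```bash
python3 -m creep '7 .1 0 .1 0 0 0;3 .1 0 .1 0 0 0;3 .1 0 .1 0 0 0;3 .1 0 .1 0 0 0;3 .1 0 .1 0 0 0' 20; python3 -m creep '3 0 0 0 0 0 0;3 0 0 -5 0 0 0;3 0 0 -8 0 0 0;3 0 0 -8 0 0 0;3 0 0 -8 0 0 0'; python3 go.py .6457 -.0291 .108 92
```

```text
clock: 8.45
position: [0.4806, 0.2095, 0.0266]
ee_rot: [0.759, 3.048, 0.0]
force: [-1.3, 0.6, 2.4]
width: 0.502
gripper_force: 20.0
clock: 9.07
position: [0.48, 0.2093, 0.1057]
ee_rot: [-0.759, -3.048, 0.001]
force: [0.4, -0.7, -2.3]
width: 0.502
gripper_force: 20.0
pos [0.48   0.2093 0.1057] row [-25.81 -13.29  -0.24] [ -0.  -0. -30.] t 9.07
```

```bash
python3 -m creep '3 -5 -2.6 0 0 0 -6;3 -10 -5.2 0 0 0 -12;3 -15 -7.8 0 0 0 -18;3 -20 -10.4 0 0 0 -24;3 -25.8 -13.3 0 0 0 -30'>/dev/null;python3 -m creep '3 0 0 0 0 0 0;3 0 0 0 0 0 0;3 0 0 0 0 0 0'>/dev/null; python3 go.py .6457 -.0291 .05 92
```

```text
pos [ 0.6437 -0.0254  0.1054] row [-0.19 -0.38  5.54] [ 0.1 -0.1  0.1] t 10.07
```

```bash
python3 -m creep '3 -.1 -.3 3 0 0 0;3 -.1 -.3 5 0 0 0;3 -.1 -.3 5.4 0 0 0;3 -.1 -.3 5.4 0 0 0;3 -.1 -.3 5.4 0 0 0'; python3 go.py .6457 -.0291 .049 92
```

```text
clock: 10.7
position: [0.6464, -0.03, 0.0533]
ee_rot: [-0.056, 3.14, 0.0]
force: [0.4, 0.8, -0.3]
width: 0.499
gripper_force: 20.0
pos [ 0.6464 -0.03    0.0533] row [0.07 0.09 0.43] [0.  0.1 0. ] t 10.7
```

Grasp height was 0.0266, so I release at about 0.049. Cinnamon follows.

```bash
python3 -m creep '3 .1 .1 .4 0 0 0;3 .1 .1 .4 0 0 0;7 .1 .1 .4 0 0 0;7 .1 .1 .4 0 0 0;7 .1 .1 .4 0 0 0'; python3 -m creep '7 0 0 -4 0 0 0;7 0 0 -8 0 0 0;7 0 0 -8 0 0 0;7 0 0 -8 0 0 0';python3 go.py .4591 -.0612 .13 92.7
```

```text
clock: 11.32
position: [0.6447, -0.0292, 0.0484]
ee_rot: [0.055, -3.141, -0.0]
force: [1.2, -0.2, -0.7]
width: 0.752
gripper_force: 0.0
clock: 11.82
position: [0.6444, -0.029, 0.128]
ee_rot: [0.056, -3.141, -0.0]
force: [-0.2, 0.0, -0.6]
width: 0.759
gripper_force: 0.0
pos [ 0.6444 -0.029   0.128 ] row [18.63 -2.56 -0.19] [ 0.  -0.  -0.7] t 11.82
```

```bash
python3 -m creep '7 18.6 -2.6 0 0 0 -.7;7 18.6 -2.6 0 0 0 -.7;7 18.6 -2.6 0 0 0 -.7;7 18.6 -2.6 0 0 0 -.7;7 18.6 -2.6 0 0 0 -.7'>/dev/null;python3 -m creep '7 0 0 0 0 0 0;7 0 0 0 0 0 0'>/dev/null;python3 go.py .4591 -.0612 .027 92.7
python3 - <<'E'
from h import *
i=vision.get_image('side');cv2.imwrite('pics/s4.png',cv2.resize(i[130:300,220:430],None,fx=3,fy=3)[:,:,::-1])
E
```

```text
pos [ 0.4608 -0.0615  0.1282] row [ 0.17  0.04 10.12] [-0.   0.   0.1] t 12.7
```

View pics/s4.png

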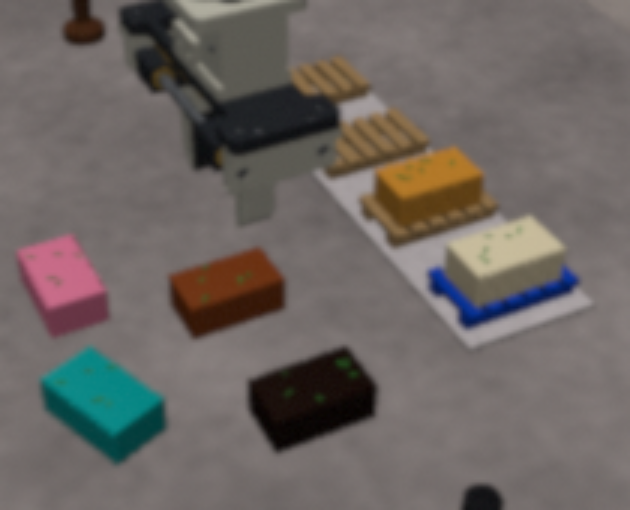

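Honey lies well on the rest next to blue. Now the cinnamon grasp.

```bash
python3 -m creep '7 .1 0 5 0 0 0;7 .1 0 8.5 0 0 0;7 .1 0 10.1 0 0 0;7 .1 0 10.1 0 0 0;7 .1 0 10.1 0 0 0'>/dev/null; python3 go.py .4591 -.0612 .027 92.7; python3 -m creep '3 0 0 .1 0 0 0;3 0 0 .1 0 0 0;3 0 0 .1 0 0 0;3 0 0 .1 0 0 0' 20; python3 -m creep '3 0 0 0 0 0 0;3 0 0 -5 0 0 0;3 0 0 -8 0 0 0;3 0 0 -8 0 0 0;3 0 0 -8 0 0 0'; python3 go.py .6424 .0754 .108 92
```

```text
pos [ 0.4594 -0.0618  0.0279] row [0.03 0.06 0.09] [-0.  0.  0.] t 13.38
clock: 13.88
position: [0.459, -0.0615, 0.0268]
ee_rot: [-0.075, 3.14, 0.0]
force: [-0.4, 1.2, 6.3]
width: 0.496
gripper_force: 20.0
clock: 14.5
position: [0.4583, -0.0616, 0.1059]
ee_rot: [0.075, -3.14, -0.0]
force: [-0.3, -0.3, -2.0]
width: 0.5
gripper_force: 20.0
pos [ 0.4583 -0.0616  0.1059] row [-19.04  12.81  -0.22] [ 0.  -0.   0.7] t 14.5
```

```bash
python3 -m creep '3 -4 2.6 0 0 0 .7;3 -8 5.2 0 0 0 .7;3 -12 7.8 0 0 0 .7;3 -16 10.4 0 0 0 .7;3 -19 12.8 0 0 0 .7'>/dev/null;python3 -m creep '3 0 0 0 0 0 0;3 0 0 0 0 0 0;3 0 0 0 0 0 0'>/dev/null; python3 go.py .6424 .0754 .05 92
```

```text
pos [0.6414 0.0737 0.1058] row [-0.11  0.17  5.58] [-0.  -0.1 -0.1] t 15.5
```

```bash
python3 -m creep '3 0 .1 3 0 0 0;3 0 .1 5 0 0 0;3 0 .1 5.4 0 0 0;3 0 .1 5.4 0 0 0;3 0 .1 5.4 0 0 0'>/dev/null; python3 go.py .6424 .0754 .049 92
```

```text
pos [0.6431 0.0761 0.0534] row [ 0.07 -0.07  0.44] [0.  0.1 0. ] t 16.12
```

```bash
python3 -m creep '3 .1 -.1 .4 0 0 0;3 .1 -.1 .4 0 0 0;7 .1 -.1 .4 0 0 0;7 .1 -.1 .4 0 0 0;7 .1 -.1 .4 0 0 0'; python3 -m creep '7 0 0 -4 0 0 0;7 0 0 -8 0 0 0;7 0 0 -8 0 0 0;7 0 0 -8 0 0 0';python3 go.py .4696 -.1853 .13 92.8
```

```text
clock: 16.75
position: [0.6414, 0.0751, 0.0484]
ee_rot: [0.055, -3.141, 0.0]
force: [1.2, 0.5, -0.9]
width: 0.748
gripper_force: 0.0
clock: 17.25
position: [0.641, 0.0752, 0.128]
ee_rot: [0.056, -3.14, -0.0]
force: [-0.7, -0.1, -0.1]
width: 0.765
gripper_force: 0.0
pos [0.641  0.0752 0.128 ] row [ 18.06 -25.42  -0.19] [ 0.  -0.  -0.8] t 17.25
```

```bash
python3 -m creep '7 18 -25.4 0 0 0 -.8;7 18 -25.4 0 0 0 -.8;7 18 -25.4 0 0 0 -.8;7 18 -25.4 0 0 0 -.8;7 18 -25.4 0 0 0 -.8'>/dev/null;python3 -m creep '7 0 0 0 0 0 0;7 0 0 0 0 0 0;7 0 0 0 0 0 0'>/dev/null;python3 go.py .4696 -.1853 .027 92.8
```

```text
pos [ 0.4712 -0.1835  0.1279] row [ 0.17 -0.18 10.09] [ 0.  -0.   0.2] t 18.25
```

```bash
python3 -m creep '7 .1 -.1 5 0 0 0;7 .1 -.1 8.5 0 0 0;7 .1 -.1 10.1 0 0 0;7 .1 -.1 10.1 0 0 0;7 .1 -.1 10.1 0 0 0'>/dev/null; python3 go.py .4696 -.1853 .027 92.8; python3 -m creep '3 0 0 .1 0 0 0;3 0 0 .1 0 0 0;3 0 0 .1 0 0 0;3 0 0 .1 0 0 0' 20; python3 -m creep '3 0 0 0 0 0 0;3 0 0 -5 0 0 0;3 0 0 -8 0 0 0;3 0 0 -8 0 0 0;3 0 0 -8 0 0 0'; python3 go.py .6386 .1797 .108 92
```

```text
pos [ 0.4706 -0.1862  0.0284] row [0.09 0.09 0.14] [-0.   0.1  0.1] t 18.88
clock: 19.38
position: [0.4698, -0.186, 0.0268]
ee_rot: [-0.078, 3.14, 0.0]
force: [-2.2, 1.6, 7.3]
width: 0.5
gripper_force: 20.0
clock: 20.0
position: [0.4692, -0.1859, 0.1058]
ee_rot: [0.078, -3.14, -0.001]
force: [0.5, -0.0, -0.7]
width: 0.495
gripper_force: 20.0
pos [ 0.4692 -0.1859  0.1058] row [-18.73  35.68  -0.22] [ 0.  -0.   0.8] t 20.0
```

```bash
python3 -m creep '3 -2 4 0 0 0 .8;3 -4 8 0 0 0 .8;3 -6 12 0 0 0 .8;3 -8 16 0 0 0 .8;3 -10 20 0 0 0 .8'>/dev/null;python3 -m creep '3 -2 4 0 0 0 0;3 -4 8 0 0 0 0;3 -6.5 12 0 0 0 0;3 -8.7 15.7 0 0 0 0;3 -8.7 15.7 0 0 0 0'>/dev/null;python3 -m creep '3 0 0 0 0 0 0;3 0 0 0 0 0 0;3 0 0 0 0 0 0'>/dev/null; python3 go.py .6386 .1797 .05 92
```

```text
pos [0.6409 0.1774 0.1064] row [0.22 0.24 5.64] [-0.  -0.  -0.1] t 21.62
```

```bash
python3 -m creep '3 .2 .2 3 0 0 0;3 .2 .2 5 0 0 0;3 .2 .2 5.4 0 0 0;3 .2 .2 5.4 0 0 0;3 .2 .2 5.4 0 0 0'>/dev/null; python3 go.py .6386 .1797 .049 92
```

```text
pos [0.6397 0.1805 0.0534] row [ 0.12 -0.08  0.44] [0.  0.1 0. ] t 22.25
```

```bash
python3 -m creep '3 .1 -.1 .4 0 0 0;3 .1 -.1 .4 0 0 0;7 .1 -.1 .4 0 0 0;7 .1 -.1 .4 0 0 0;7 .1 -.1 .4 0 0 0'; python3 -m creep '7 0 0 -6 0 0 0;7 0 0 -12 0 0 0;7 0 0 -17 0 0 0;7 0 0 -17 0 0 0'>/dev/null; python3 -m creep '7 25 0 -5 0 0 0;7 25 0 -5 0 0 0;7 25 0 -5 0 0 0;7 25 0 -5 0 0 0;7 25 0 -5 0 0 0'
python3 - <<'E'
from h import *
i=vision.get_image('side');j=vision.get_image('top');cv2.imwrite('pics/t5.png',cv2.resize(j[110:240,130:480],None,fx=2,fy=2)[:,:,::-1])
cv2.imwrite('pics/s5.png',i[:,:,::-1]);cv2.imwrite('pics/top5.png',j[:,:,::-1])
E
```

```text
clock: 22.88
position: [0.6379, 0.1794, 0.0484]
ee_rot: [0.055, -3.141, 0.0]
force: [0.3, 0.5, -1.2]
width: 0.748
gripper_force: 0.0
clock: 24.0
position: [0.3844, 0.1704, 0.2685]
ee_rot: [0.06, -3.14, -0.001]
force: [0.5, 1.3, 0.4]
width: 0.766
gripper_force: 0.0
```

View pics/t5.png

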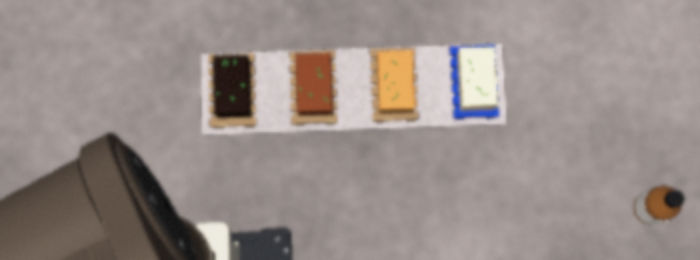

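View pics/s5.png

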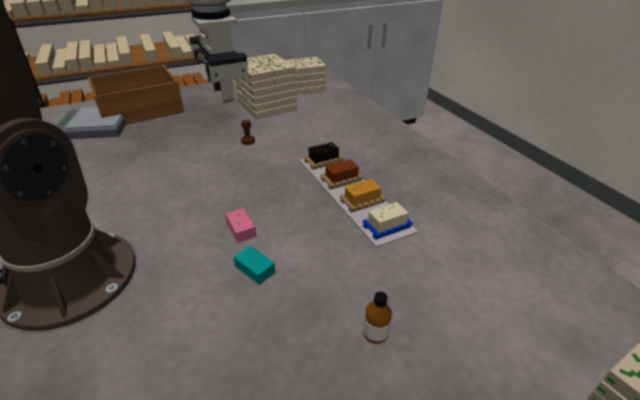

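The row is in the right order, and the bottle and stamp have not moved. The cream bar looks slightly right of centre on the blue rest, so I measure all four.

Run:
```python
from h import *
i=cv2.imread('pics/top5.png')[:,:,::-1].copy()
h=cv2.cvtColor(i,cv2.COLOR_RGB2HSV).astype(int);H,S,V=h[...,0],h[...,1],h[...,2]
B={'cream':((V>185)&(S<110)&(S>20),(350,128,384,172),(.6493,-.134)),'honey':((V>185)&(S>110),(310,128,345,172),(.6457,-.0291)),
'cinn':((S>150)&(H<11),(270,128,303,172),(.6424,.0754)),'cocoa':(V<75,(230,128,262,172),(.6386,.1797))}
for k,(M,(a,b,c,d),t) in B.items():
    m=np.zeros(H.shape,np.uint8);m[b:d,a:c]=M[b:d,a:c];m=cv2.morphologyEx(m,cv2.MORPH_CLOSE,np.ones((7,7)));m=cv2.morphologyEx(m,cv2.MORPH_OPEN,np.ones((3,3)))
    p,an,s=rect('top',m,.045);print(k,p.round(4),(p-t).round(4),an.round(1),np.round(s,4))
```

```text
cream [ 0.6505 -0.1302] [0.0012 0.0038] 179.9 [0.0589 0.0765]
honey [ 0.6466 -0.0318] [ 0.0009 -0.0027] 179.9 [0.0459 0.0736]
cinn [0.6401 0.0734] [-0.0023 -0.002 ] 3.5 [0.042  0.0779]
cocoa [0.6365 0.1758] [-0.0021 -0.0039] 1.2 [0.0452 0.0783]
```

Honey, cinnamon and cocoa are within 5 mm of centre. The cream fit is spoiled because its mask leaks, but its pixel centre of about (369,149) on the bar top puts it about 2 mm off.

```bash
python3 -c "
from cell import job;print(job.sign_off())"
```

```text
the job is handed in; nothing more can be done
None
```

The job is handed in at about 24 s on the robot's clock: cream is on the blue rest, then honey, cinnamon and cocoa, each flat, flecked face up, about 2–5 mm from centre and released, with the bottle and stamp untouched; sign-off gave no verdict.

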